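Lock the stone of a knife sharpener with its click-stop cap

ROBOT

A 6-joint arm with a two-finger parallel gripper is mounted at the origin on the work surface. World frame = base frame: x ahead of the robot, y to its left, z up, the work surface at z = 0. Lengths are in m, angles in rad, forces in N, time in s.
With the tool pointing down it reaches from about 0.275 to 0.825 m from the base axis. Payload 4.9 kg.
Tool frame: the origin (TCP) lies at the very end of the fingers, on their centre line; the grasp point (between the pads) lies 19 mm behind it; z points along the fingers, y is the direction in which the jaws open and shut (so a half turn about z gives the same grasp; the last joint's range is limited). The gripper opens to 85 mm and grips with 20 to 120 N. Pads are 22 mm wide; open, the fingers measure 114 mm over their backs; the gripper's body (76 mm by 85 mm) begins 54 mm behind the grasp point. The pads swing forward as they close: fully open they stand 13 mm farther back than shut.
Start: joints at [1.072, 0.326, -0.193, 1.052, 0, 1.437], TCP at [0.196, 0.514, 0.231] pointing down, gripper open.
Joint ranges: [-2.65, 2.65], [-0.97, 1.79], [-1.3, 1.35], [-1.93, 2.1], [-1.47, 1.37], [-3.14, 3.14]. Speed limits (rad/s): [2.57, 2.57, 3.14, 3.14, 3.14, 3.14].

INTERFACE

Orientations are given as a rotation vector (axis times angle).
In Python, from rig import status, capture, camera_params, order gives the robot as it stands.
- The arm moves only by the tool jog_arm, never from a script. Its arguments are lists of equal length, an entry for each row: "xyz": the shift along the world's x, y, z in mm, a list of three; "rot": the turn, a rotation vector about the world's x, y, z in rad, a list of three; "gripper": the closure, from 0 (fully open) to 1 (shut). A call has 1 to 20 rows; each row is the pose to reach, as a shift and turn from the pose commanded when the call began; what a row does not reach only later rows make up. A row lasts 1/12 s, in which the tool goes at most 41.7 mm and 7.16 degrees, less where a joint would pass 70% of its speed; a pose out of reach is approached as far as the arm can. A call with a gripper value outside its range is refused whole. The fingers move at their own pace and stop on an object; "grip_force" is the grip in N (left out, the last holds). Time passes only in rows, so rows that repeat a pose let the fingers close. It gives the time, the measured TCP pose, the force and the opening at its end, in the units of the state.
- status.observe(): the state, without advancing time (a new reading comes with each control period).
- capture(name): name is "side" or "top" or "wrist"; returns the picture (400x640x3 uint8, red, green, blue); there is no depth.
- camera_params(name): a dict with "vfov" (degrees; the focal length in pixels is half the picture's height over the tangent of half this angle, whatever the lens; pixels are square), "cx", "cy" (the principal point, pixels), "world_to_cam" (4x4, takes a point from world to camera coordinates). Camera axes: x right, y up, looking along -z (the intrinsics and any distortion apply to the point x, -y, -z); pixel columns grow to the right and rows downward; lengths in m; the calibration is good to about 2 mm. The wrist camera is an equidistant fisheye: a pixel r from the principal point sees the ray r / f radians off the axis. A picture is of the moment at which its call begins: read the wrist's pose just before it. camera_params takes no time and is no camera call; for the wrist camera it gives the pose at the moment of the call.
- order.hand_in(): hands the job in, once; it reports no verdict.
The state is a dict: "t": time; "joints": joint angles; "joint_velocities": joint speeds; "joint_efforts": joint torques, N m; "eef_pos": TCP position; "tcp_rot": TCP orientation; "force": force on the tool from outside, world axes, zero at the start; "moment": the same for the moment, N m; "opening": opening from 0.0 (shut) to 1.0 (fully open).
Only numpy, scipy, OpenCV 4.12 (cv2) and the standard library are available. Lean on these libraries where they do the work, as an engineer would, in place of code of your own. Each camera call takes 0.05 s, during which the arm holds its last target.

TASK

The flat stone on the knife sharpener has just been changed and must be locked. Pinch the two spring buttons of the blade rest together, slide the rest out along its rail, away from the stone, as far as it goes, and let go so that it latches there. Then tighten the black winged cap clockwise, pushing on a wing, all the way down to its stop and on until its ratchet has clicked over at least once and at most three times. Leave the loose stone bar lying on the machine where it is.

Things in the scene. Friction and masses are not known exactly. Their poses are not given: they have to be found in the camera images.
- sharpener: Fixed grey sharpening machine on the table, a box 85 mm high spanning x -130..130, y -200..220 mm from its origin (at table height). Its -x side is its front. A round stone (190 mm across, top 115 mm above the table) lies flat on it, centred at y -80 mm; the blade rest slides along its y at x = 0.
- cap_axis (a point): Fixed point on the vertical axis of the black winged cap, half-way up the wings, 145 mm above the table; axes as the sharpener's. The cap: hub 54 mm across, top at 161 mm, with two opposed straight wings, 150 mm end to end, 16 mm thick, 30 mm tall (130 to 160 mm above the table, 15 mm above the stone). The steel nut flange under it is 66 mm across.
- wing_end (a point): Point on the wing nearer the blade rest, 60 mm from the cap's axis, mid thickness and height; moves with the cap; its y axis points outward along the wing. Seen from above, the wing points 1.0 - (joint lock_nut + joint lock_cap) rad anticlockwise of the sharpener's +y.
- lock_nut (a joint): Angle (rad) of the nut on its thread, growing clockwise from above: 0 loose, hard stop at 1.6. Starts between 0.05 and 0.45. Needs about 0.25 N m, stays where it is left. While the rest is parked, its cross plate blocks the wing about 0.5 rad anticlockwise of the sharpener's +y.
- lock_cap (a joint): Angle (rad) by which the winged cap has slipped clockwise on its nut; 0 at the start. The cap carries the nut along until that meets its stop; then at about 0.6 N m the ratchet gives: past half a tooth (0.26 rad) the cap springs on by itself to the next tooth. One click is 0.52 rad. Turning back loosens the nut.
- pinch_point (a point): Point on the blade rest midway between its two buttons, at their mid height, 131 mm above the table; axes as the sharpener's. Buttons: ribbed grey pads 44 mm (y) by 30 mm tall on the rest's -x and +x faces, 58 mm over both; pinched from above along x they go in to 36 mm over both. Rail walls under them rise to 101 mm above the table: keep fingertips higher.
- blade_rest (a joint): Travel (m) of the blade rest along the sharpener's +y: 0 parked over the stone, 0.06 fully out (end stop). It is latched at 0 and latches again above 0.054 when the buttons come out. It slides with about 2 N.
- button_near (a joint): Travel (m) of the button on the rest's -x face, inward: 0 out, 0.011 fully in; spring about 1 N at first, 6 N fully in. It frees its latch beyond 0.0045; both must be in.
- button_far (a joint): The same for the button on the +x face.
- oilstone: Reddish stone bar 36 by 120 by 22 mm lying loose on the sharpener's deck behind the rail (sharpener x about 105, y 70 to 130 mm), long side along the sharpener's y; origin at its underside. To be left where it lies.
- rest_plate (a point): Centre of the steel cross plate (40 mm in x, 8 in y, 126 to 151 mm above the table) on the blade rest's arm, 101 mm to the -y side of the pinch point; moves with the rest. The rest's aluminium carriage is 28 (x) by 70 (y) mm, top 151 mm above the table.

How it is judged:
On the way, in this order (a step that is already met when the one before it is completed fails the run):
1. the blade rest is slid fully out and latched there, both buttons released (value of joint blade_rest above 0.052 m and value of joint each of button_near, button_far below 0.003 m), for 0.2 s.
2. the cap is down on its stop and its ratchet has clicked over (value of joint lock_nut above 1.52 rad and value of joint lock_cap above 0.42 rad), for 0.2 s.
At the end, for the whole second after the job is handed in: The blade rest is latched at the outer end of its rail (over 52 mm, buttons out to within 3 mm), the nut is within 0.1 rad of its stop, the cap has slipped on it by one to three clicks (0.42 to 1.9 rad), the stone bar has stayed within 20 mm, and all is at rest (all of step 1 and value of joint lock_nut above 1.5 rad and value of joint lock_cap above 0.42 rad and velocity of joint lock_cap below 0.05 rad/s and velocity of joint blade_rest below 0.005 m/s); the robot touches nothing.
It fails at once if the cap is cranked past three clicks (value of joint lock_cap above 1.9 rad).
It fails at once if the stone bar on the deck is moved by more than 20 mm (distance of oilstone from where it was at the start of the episode above 0.02 m).
It also fails if it takes over 54 s, if anything falls off the work surface, if the arm or the gripper's body presses on something with over 40 N, if the wrist force passes 120 N, or if a joint passes its speed limit or range.

## Working session

There is one attempt and no reset: what is moved stays moved. The work goes in short steps, Python scripts to look and compute and a tool call to move; the robot and the scene stay as the last step left them, time stands still between calls to the robot, and variables do not carry over. Pictures are saved under pics/ and viewed, and the job is handed in when it is done.

Besides the shell and the picture viewer there is one more tool, called after "Call:" as name(argument=value, ...), one argument or row to a line, values as JSON. jog_arm: Moves the arm, as the interface text tells. Its arguments: {"type":"object","properties":{"xyz":{"type":"array"},"rot":{"type":"array"},"gripper":{"type":"array"},"grip_force":{"type":"number"}},"required":["xyz","rot","gripper"]}

```bash
mkdir -p pics; ls; python3 - <<'E'
from rig import status,capture,camera_params
import cv2
s=status.observe()
for k,v in s.items(): print(k,v)
for n in ("side","top"):
    cv2.imwrite(f"pics/{n}0.png",capture(n)[:,:,::-1])
    print(n,camera_params(n))
E
```

```text
pics
t 0.0
joints [ 1.07181644e+00  3.26958954e-01 -1.93576240e-01  1.05199541e+00
 -1.12707195e-05  1.43660499e+00]
joint_velocities [-0.0014236  -0.00124602 -0.0002443   0.00034293  0.00032914 -0.0012982 ]
joint_efforts [-1.56812399e-03 -4.43395400e+01  2.62441778e+01  1.53957593e-02
 -3.76797707e-04  1.71932851e-05]
eef_pos [0.19592293 0.51330288 0.23049653]
tcp_rot [-5.69740486e-01 -3.08895915e+00  2.59388404e-03]
force [-0.07046572 -0.17404765 -0.51744566]
moment [ 0.0150817   0.0049452  -0.01046613]
opening 1.001251458865154
side {'vfov': 57.245243095233484, 'cx': 325.80932241584276, 'cy': 200.37729952993723, 'world_to_cam': array([[-0.92204567, -0.38684359,  0.01355781,  0.57015979],
       [ 0.30764433, -0.7111168 ,  0.63219291, -0.21170966],
       [-0.23491859,  0.58708172,  0.7746924 , -0.6327017 ],
       [ 0.        ,  0.        ,  0.        ,  1.        ]])}
top {'vfov': 46.2717376996393, 'cx': 316.54266733094715, 'cy': 202.03663430795896, 'world_to_cam': array([[-0.01949527, -0.99963781, -0.01855241,  0.06550047],
       [ 0.99139706, -0.02173003,  0.1290724 , -0.5743196 ],
       [-0.1294288 , -0.01587651,  0.99146161, -0.69742321],
       [ 0.        ,  0.        ,  0.        ,  1.        ]])}
```

View pics/side0.png

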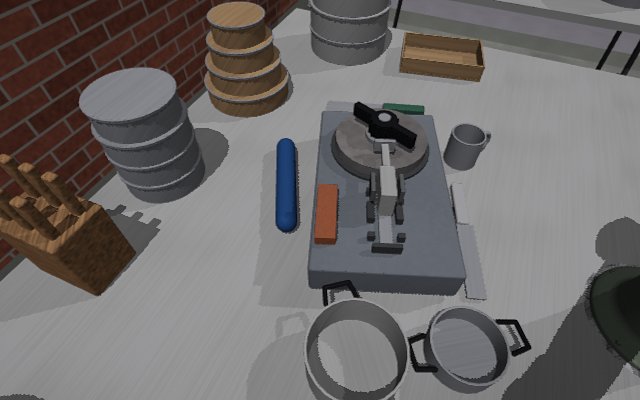

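View pics/top0.png

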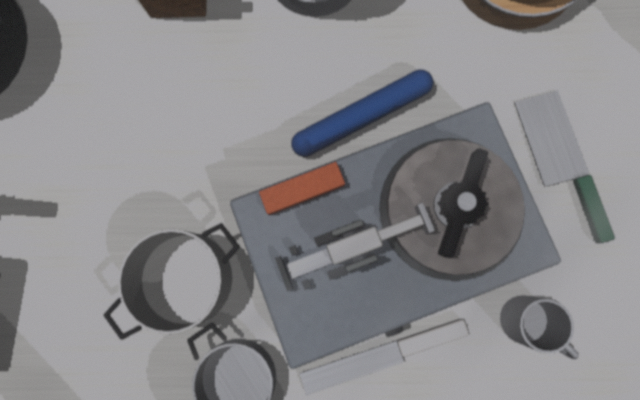

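```bash
cat > h.py <<'E'
import numpy as np
from rig import status,capture,camera_params
def ray(n,u,v,z):
    p=camera_params(n);f=200/np.tan(np.radians(p["vfov"])/2)
    M=np.array(p["world_to_cam"]);R=M[:3,:3];c=-R.T@M[:3,3]
    d=R.T@np.array([(u-p["cx"])/f,-(v-p["cy"])/f,-1.])
    return c+d*(z-c[2])/d[2]
def proj(n,P):
    p=camera_params(n);f=200/np.tan(np.radians(p["vfov"])/2)
    q=np.array(p["world_to_cam"])@np.append(P,1)
    return p["cx"]+f*q[0]/-q[2],p["cy"]-f*q[1]/-q[2]
E
python3 - <<'E'
import cv2
a=cv2.imread('pics/top0.png')[90:370,220:570]
a=cv2.convertScaleAbs(a,alpha=1.6)
cv2.imwrite('pics/top0z.png',cv2.resize(a,None,fx=2.1,fy=2.1,interpolation=cv2.INTER_CUBIC))
a=cv2.imread('pics/side0.png')[90:300,290:480]
cv2.imwrite('pics/side0z.png',cv2.resize(a,None,fx=2.8,fy=2.8,interpolation=cv2.INTER_CUBIC))
from h import *
for u,v in [(488,103),(559,263),(292,363),(232,201)]: print(ray("top",u,v,.085))
print(ray("top",467,202,.161))
E
```

```text
[ 0.71355712 -0.2072819   0.085     ]
[ 0.47383143 -0.29238157  0.085     ]
[0.341724  0.0918392 0.085    ]
[0.57366865 0.17746755 0.085     ]
[ 0.55524285 -0.14359661  0.161     ]
```

View pics/top0z.png

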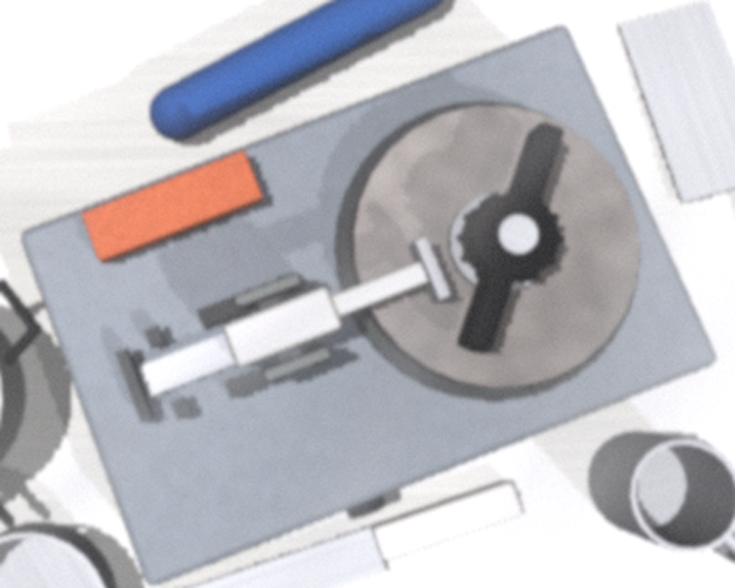

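View pics/side0z.png

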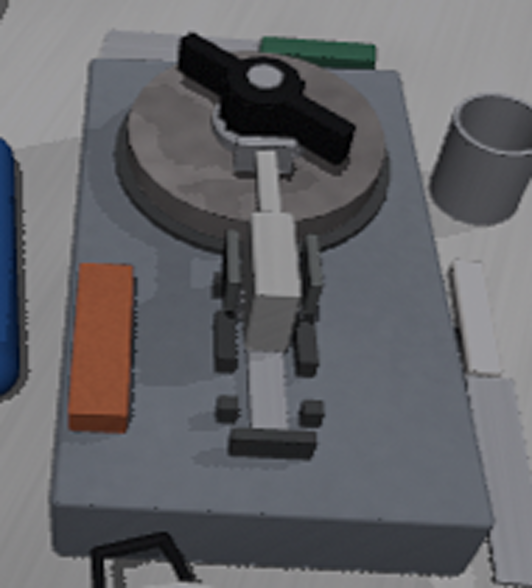

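```bash
python3 - <<'E'
import numpy as np
from h import *
S=2.1
Z=lambda u,v:(220+(u+.5)/S-.5,90+(v+.5)/S-.5)
c=[ray("top",*Z(*p),.085)[:2] for p in [(570,27),(714,358),(150,583),(25,238)]]
loc=np.array([(130,-200),(-130,-200),(-130,220),(130,220)])/1000
c=np.array(c);print(c)
A=loc-loc.mean(0);B=c-c.mean(0)
th=np.arctan2((A[:,0]*B[:,1]-A[:,1]*B[:,0]).sum(),(A*B).sum());R=np.array([[np.cos(th),-np.sin(th)],[np.sin(th),np.cos(th)]])
o=c.mean(0)-R@loc.mean(0);print("yaw",th,"o",o,"res",(A@R.T-B)*1e3)
cap=ray("top",*Z(519,234),.161)[:2];print("cap",cap,"loc",R.T@(cap-o))
for n,p,z in [("carr a",(237,363),.151),("b",(223,322),.151),("c",(328,288),.151),("d",(343,328),.151),("btn+",(268,290),.146),("btn-",(297,363),.146),("plate a",(417,240),.151),("plate b",(443,298),.151),("wing1 L",(460,346),.16),("wing1 R",(497,350),.16),("wing2 L",(534,127),.16),("wing2R",(564,131),.16),("oil",(83,213),.107),("oil",(247,153),.107),("oil",(264,196),.107),("oil",(100,260),.107)]:
    q=ray("top",*Z(*p),z)[:2];print(n,q.round(4),"loc",(R.T@(q-o)*1e3).round(1))
# side
Z=lambda u,v:(290+(u+.5)/2.8-.5,90+(v+.5)/2.8-.5)
print('side')
for n,p,z in [("corner -x-y",(400,72),.085),("-x+y",(490,525),.085),("+x+y",(55,503),.085),("+x-y",(90,60),.085),("cap",(266,76),.161),("carr",(252,213),.151),("carr",(294,213),.151),("carr +y",(297,297),.151),("carr",(247,293),.151),("wing L",(355,127),.16)]:
    q=ray("side",*Z(*p),z)[:2];print(n,q.round(4),"loc",(R.T@(q-o)*1e3).round(1))
E
```

```text
[[ 0.71406316 -0.21204036]
 [ 0.47776106 -0.29376772]
 [ 0.33583006  0.09308721]
 [ 0.57059987  0.17798364]]
yaw 0.34876998037131224 o [ 0.52798095 -0.06808225] res [[ 4.43941018  0.42583091]
 [-3.60487051 -6.69974864]
 [-5.20555609  1.15870338]
 [ 4.37101643  5.11521434]]
cap [ 0.55633575 -0.14350929] loc [ 0.00087106 -0.08057589]
carr a [0.4807 0.0324] loc [-10.1 110.6]
b [0.5062 0.0405] loc [ 16.7 109.5]
c [ 0.5261 -0.0256] loc [12.8 40.5]
d [ 0.501  -0.0341] loc [-13.7  41.2]
btn+ [0.526  0.0117] loc [25.4 75.6]
btn- [ 0.48   -0.0052] loc [-23.6  75.5]
plate a [ 0.5552 -0.0826] loc [ 20.6 -22.9]
plate b [ 0.5184 -0.097 ] loc [-18.9 -23.9]
wing1 L [ 0.4883 -0.1038] loc [-49.5 -20. ]
wing1 R [ 0.4855 -0.1261] loc [-59.8 -40. ]
wing2 L [ 0.6239 -0.1573] loc [  59.7 -116.6]
wing2R [ 0.6209 -0.1758] loc [  50.5 -133. ]
oil [0.584  0.1341] loc [121.7 170.8]
oil [0.623  0.0215] loc [119.9  51.7]
oil [0.5929 0.0107] loc [87.9 51.8]
oil [0.5516 0.1226] loc [ 87.4 171.2]
side
corner -x-y [ 0.4743 -0.2945] loc [-127.8 -194.5]
-x+y [0.3368 0.0971] loc [-123.2  220.6]
+x+y [0.572  0.1825] loc [127.  220.4]
+x-y [ 0.7159 -0.2055] loc [ 129.7 -193.4]
cap [ 0.5559 -0.1464] loc [ -0.5 -83.1]
carr [ 0.526  -0.0226] loc [13.7 43.4]
carr [ 0.5015 -0.0333] loc [-13.   41.7]
carr +y [0.4805 0.0336] loc [ -9.9 111.8]
carr [0.5087 0.0424] loc [ 19.7 110.4]
wing L [ 0.4849 -0.1194] loc [-58.  -33.5]
```

Call:
jog_arm(
  xyz=[
    [5,-8,5],
    [20,-33,15],
    [40,-66,25],
    [62,-103,30],
    [86,-143,30],
    [110,-183,30],
    [134,-223,30],
    [158,-263,30],
    [182,-303,30],
    [206,-343,30],
    [230,-383,30],
    [252,-420,30],
    [272,-452,30],
    [288,-478,30],
    [299,-496,30],
    [305,-506,30],
    [307.5,-510,30],
    [307.5,-510,30],
    [307.5,-510,30],
  ],
  rot=[
    [0,0,-0.01],
    [0,0,-0.05],
    [0,0,-0.11],
    [0,0,-0.17],
    [0,0,-0.24],
    [0,0,-0.31],
    [0,0,-0.38],
    [0,0,-0.45],
    [0,0,-0.52],
    [0,0,-0.59],
    [0,0,-0.65],
    [0,0,-0.71],
    [0,0,-0.76],
    [0,0,-0.8],
    [0,0,-0.83],
    [0,0,-0.85],
    [0,0,-0.861],
    [0,0,-0.861],
    [0,0,-0.861],
  ],
  gripper=[0,0,0,0,0,0,0,0,0,0,0,0,0,0,0,0,0,0,0],
  grip_force=40,
)

```text
t: 1.68
eef_pos: [0.5027, 0.0045, 0.2612]
tcp_rot: [-1.806, -2.569, 0.0]
force: [-0.3, 1.6, -0.1]
opening: 0.999
```

```bash
python3 - <<'E'
from h import *
import cv2
s=status.observe();print(s["t"],s["eef_pos"],s["tcp_rot"],s["joints"].round(3) if hasattr(s["joints"],'round') else s["joints"],s["force"])
p=camera_params("wrist");print(p)
cv2.imwrite("pics/w1.png",capture("wrist")[:,:,::-1])
cv2.imwrite("pics/s1.png",capture("side")[:,:,::-1])
E
```

```text
1.6833 [0.5027441  0.00449265 0.26117239] [-1.80569666e+00 -2.56920189e+00  2.36685491e-04] [-0.138  0.22  -0.259  1.093  0.     1.087] [-0.25299326  1.5556606  -0.05977759]
{'vfov': 65.70646984690485, 'cx': 319.37406397281853, 'cy': 201.19286495577813, 'world_to_cam': array([[ 9.41146856e-01,  3.37997301e-01, -6.48951593e-04,
        -4.74817796e-01],
       [-3.24522681e-01,  9.03086986e-01, -2.81280867e-01,
         2.03568300e-01],
       [-9.44861139e-02,  2.64937203e-01,  9.59625267e-01,
        -3.62324476e-01],
       [ 0.00000000e+00,  0.00000000e+00,  0.00000000e+00,
         1.00000000e+00]])}
```

View pics/w1.png

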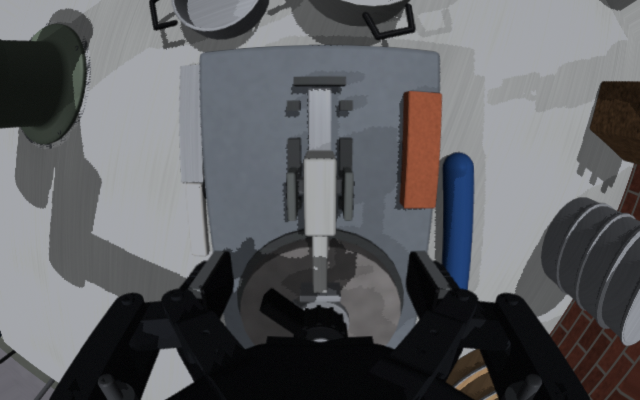

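View pics/s1.png

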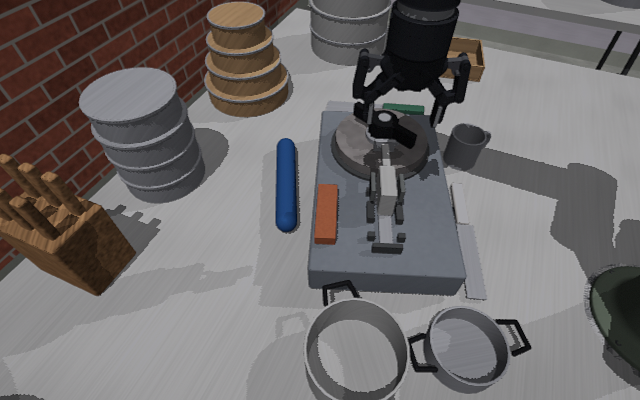

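```bash
cat >> h.py <<'E'
def wray(u,v,z,p=None):
    p=p or camera_params("wrist");f=200/np.tan(np.radians(p["vfov"])/2)
    M=np.array(p["world_to_cam"]);R=M[:3,:3];c=-R.T@M[:3,3]
    x,y=u-p["cx"],v-p["cy"];r=np.hypot(x,y);t=r/f
    d=R.T@np.array([x/r*np.sin(t),-y/r*np.sin(t),-np.cos(t)])
    return c+d*(z-c[2])/d[2]
E
python3 - <<'E'
import cv2
from h import *
a=cv2.imread('pics/w1.png')[70:350,230:410]
cv2.imwrite('pics/w1z.png',cv2.resize(a,None,fx=2.1,fy=2.1,interpolation=cv2.INTER_CUBIC))
for p in [(305,157),(335,157),(336,236),(305,236)]:print(wray(*p,.151))
for p in [(203,52),(439,52)]:print(wray(*p,.085))
E
```

```text
[0.47970511 0.03495325 0.151     ]
[0.50300668 0.0433681  0.151     ]
[ 0.52860323 -0.02208149  0.151     ]
[ 0.50270934 -0.03141957  0.151     ]
[0.33809917 0.0983082  0.085     ]
[0.57393784 0.183895   0.085     ]
```

View pics/w1z.png

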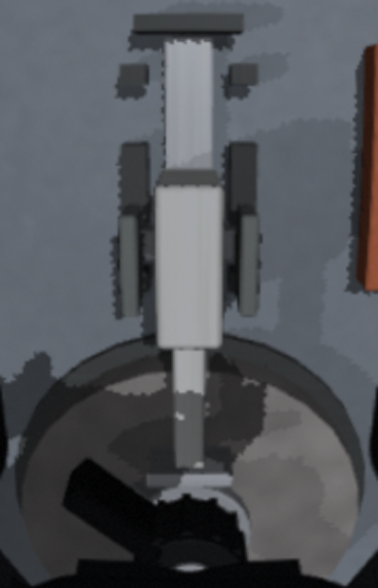

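Call:
jog_arm(
  xyz=[
    [0.5,0,-5],
    [0.5,0,-20],
    [0.5,0,-38],
    [0.5,0,-56],
    [0.5,0,-74],
    [0.5,0,-92],
    [0.5,0,-110],
    [0.5,0,-126],
    [0.5,0,-138],
    [0.5,0,-145],
    [0.5,0,-148],
    [0.5,0,-148],
  ],
  rot=[
    [0,0,0],
    [0,0,0],
    [0,0,0],
    [0,0,0],
    [0,0,0],
    [0,0,0],
    [0,0,0],
    [0,0,0],
    [0,0,0],
    [0,0,0],
    [0,0,0],
    [0,0,0],
  ],
  gripper=[0,0,0,0,0,0,0,0,0,0,0,0],
)

```text
t: 2.78
eef_pos: [0.5037, 0.0044, 0.1129]
tcp_rot: [-1.805, -2.57, 0.001]
force: [-0.3, -1.3, 0.0]
opening: 1.001
```

```bash
python3 - <<'E'
from h import *
import cv2
s=status.observe();print(s["t"],s["eef_pos"],s["force"])
a=capture("wrist")[:,:,::-1];b=capture("side")[60:300,260:500,::-1]
cv2.imwrite("pics/w2.png",a);cv2.imwrite("pics/s2.png",cv2.resize(b,None,fx=2.4,fy=2.4))
E
```

```text
2.7833 [0.50371415 0.0044252  0.11288727] [-0.33095522 -1.33345202  0.00296088]
```

View pics/w2.png

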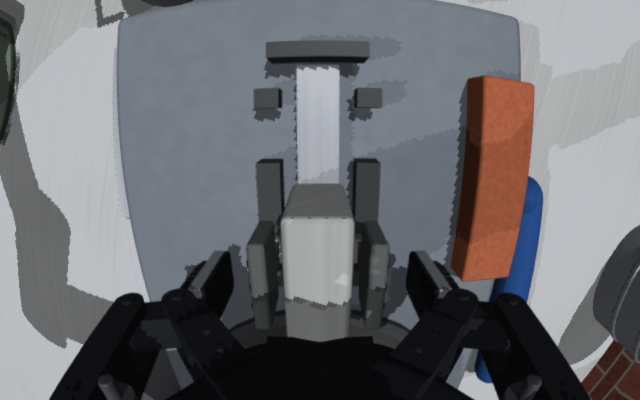

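View pics/s2.png

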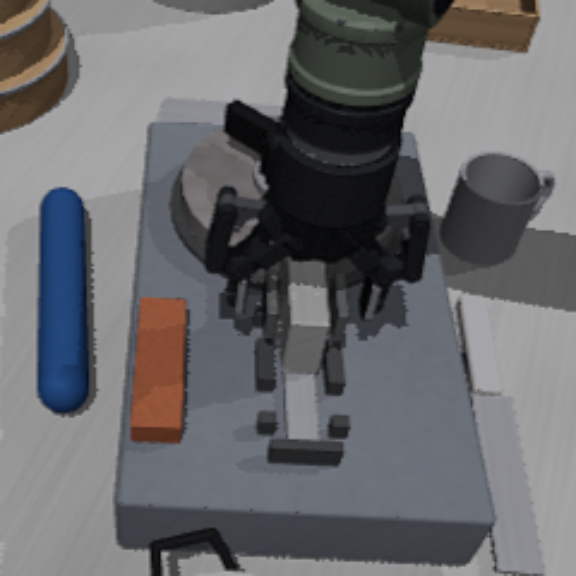

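Call:
jog_arm(
  xyz=[
    [0,0,0],
    [0,0,0],
    [0,0,0],
    [0,0,0],
    [0,0,0],
    [0,0,0],
    [0,0,0],
    [0,0,0],
    [0,0,0],
    [0,0,0],
  ],
  rot=[
    [0,0,0],
    [0,0,0],
    [0,0,0],
    [0,0,0],
    [0,0,0],
    [0,0,0],
    [0,0,0],
    [0,0,0],
    [0,0,0],
    [0,0,0],
  ],
  gripper=[0.2,0.35,0.5,0.65,0.8,1,1,1,1,1],
  grip_force=30,
)

```text
t: 3.72
eef_pos: [0.5036, 0.0032, 0.1148]
tcp_rot: [1.807, 2.569, -0.003]
force: [-6.7, -0.2, 15.3]
opening: 0.387
```

```bash
python3 - <<'E'
from h import *
import cv2
s=status.observe();print(s["t"],s["eef_pos"],s["force"],s["opening"]*85)
cv2.imwrite("pics/w3.png",capture("wrist")[:,:,::-1])
E
```

```text
3.7167 [0.50358082 0.00315741 0.11480882] [-6.71521782 -0.17844536 15.32282866] 32.86595744024063
```

View pics/w3.png

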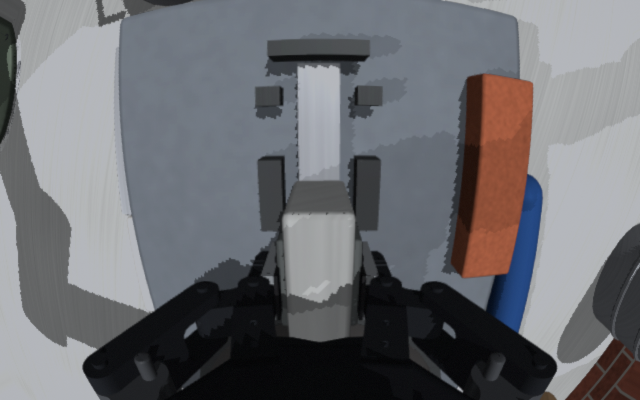

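Call:
jog_arm(
  xyz=[
    [-0.3,0.9,0.5],
    [-1.4,3.8,0.5],
    [-2.7,7.5,0.5],
    [-4.1,11.3,0.5],
    [-5.4,15.1,0.5],
    [-6.8,18.8,0.5],
    [-8.1,22.6,0.5],
    [-9.5,26.3,0.5],
    [-10.8,30.1,0.5],
    [-12.2,33.9,0.5],
    [-13.5,37.6,0.5],
    [-14.9,41.4,0.5],
    [-16.2,45.2,0.5],
    [-17.6,48.9,0.5],
    [-18.9,52.7,0.5],
    [-20,55.5,0.5],
    [-20.6,57.4,0.5],
    [-21.3,59.3,0.5],
    [-21.3,59.3,0.5],
  ],
  rot=[
    [0,0,0],
    [0,0,0],
    [0,0,0],
    [0,0,0],
    [0,0,0],
    [0,0,0],
    [0,0,0],
    [0,0,0],
    [0,0,0],
    [0,0,0],
    [0,0,0],
    [0,0,0],
    [0,0,0],
    [0,0,0],
    [0,0,0],
    [0,0,0],
    [0,0,0],
    [0,0,0],
    [0,0,0],
  ],
  gripper=[1,1,1,1,1,1,1,1,1,1,1,1,1,1,1,1,1,1,1],
)

```text
t: 5.35
eef_pos: [0.483, 0.0599, 0.1149]
tcp_rot: [1.806, 2.564, -0.01]
force: [-3.3, -9.9, 9.8]
opening: 0.382
```

```bash
python3 - <<'E'
from h import *
import cv2
s=status.observe();print(s["t"],s["eef_pos"],s["force"],s["opening"]*85)
cv2.imwrite("pics/w4.png",capture("wrist")[:,:,::-1])
cv2.imwrite("pics/s4.png",capture("side")[:,:,::-1])
E
```

```text
5.35 [0.48300631 0.05986318 0.11492022] [-3.34126246 -9.89303039  9.79406258] 32.487687513456116
```

View pics/w4.png

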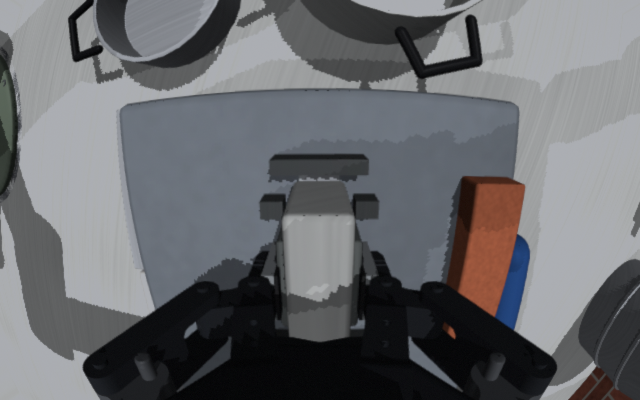

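View pics/s4.png

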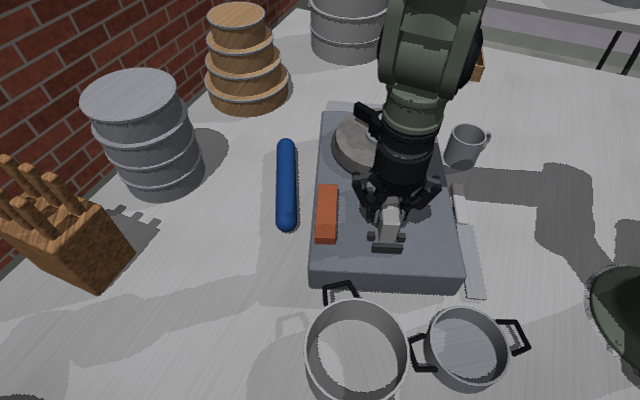

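Call:
jog_arm(
  xyz=[
    [0.5,-1,0],
    [0.5,-1,0],
    [0.5,-1,0],
    [0.5,-1,0],
    [0.5,-1,0],
    [0.5,-1,0],
    [0.5,-1,0],
    [0.5,-1,5],
    [0.5,-1,20],
    [0.5,-1,38],
    [0.5,-1,56],
    [0.5,-1,74],
    [0.5,-1,88],
    [0.5,-1,97],
    [0.5,-1,100],
    [0.5,-1,100],
  ],
  rot=[
    [0,0,0],
    [0,0,0],
    [0,0,0],
    [0,0,0],
    [0,0,0],
    [0,0,0],
    [0,0,0],
    [0,0,0],
    [0,0,0],
    [0,0,0],
    [0,0,0],
    [0,0,0],
    [0,0,0],
    [0,0,0],
    [0,0,0],
    [0,0,0],
  ],
  gripper=[0.4,0.2,0,0,0,0,0,0,0,0,0,0,0,0,0,0],
)

```text
t: 6.78
eef_pos: [0.4839, 0.0622, 0.2144]
tcp_rot: [1.806, 2.569, 0.001]
force: [0.7, -0.2, -0.3]
opening: 1.0
```

```bash
python3 - <<'E'
from h import *
import cv2
s=status.observe();print(s["t"],s["eef_pos"],s["force"],s["opening"]*85, s["joints"])
cv2.imwrite("pics/w5.png",capture("wrist")[:,:,::-1])
cv2.imwrite("pics/s5.png",capture("side")[:,:,::-1])
E
```

```text
6.7833 [0.48385491 0.06215396 0.21443092] [ 0.73143594 -0.15894655 -0.29208091] 84.97764089765404 [-2.37137744e-02  2.23616716e-01 -3.78441527e-01  9.67309871e-01
  3.10721529e-05  1.20203905e+00]
```

View pics/w5.png

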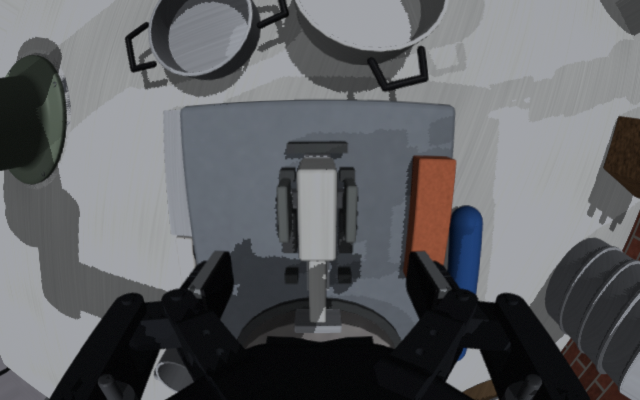

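View pics/s5.png

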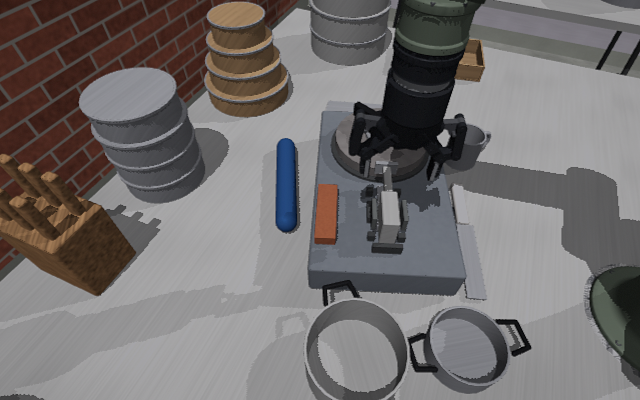

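Call:
jog_arm(
  xyz=[
    [0,-4,5],
    [1,-12,10],
    [1,-24,10],
    [2,-38,10],
    [2,-52,10],
    [3,-66,10],
    [4,-80,10],
    [4,-94,10],
    [5,-108,10],
    [5,-122,10],
    [6,-136,10],
    [7,-150,10],
    [7,-164,10],
    [8,-178,10],
    [9,-190,10],
    [9,-200,10],
    [9,-208,10],
    [9.5,-213,10],
    [9.5,-216,10],
    [9.5,-216,10],
  ],
  rot=[
    [0,0,0.03],
    [0,0,0.1],
    [0,0,0.2],
    [0,0,0.3],
    [0,0,0.4],
    [0,0,0.5],
    [0,0,0.6],
    [0,0,0.7],
    [0,0,0.8],
    [0,0,0.9],
    [0,0,1.0],
    [0,0,1.1],
    [0,0,1.2],
    [0,0,1.3],
    [0,0,1.4],
    [0,0,1.5],
    [0,0,1.6],
    [0,0,1.7],
    [0,0,1.78],
    [0,0,1.82],
  ],
  gripper=[0.2,0.4,0.6,0.8,1,1,1,1,1,1,1,1,1,1,1,1,1,1,1,1],
  grip_force=60,
)

```text
t: 8.55
eef_pos: [0.4923, -0.1543, 0.2224]
tcp_rot: [0.923, -3.001, -0.002]
force: [-0.6, -1.1, -0.3]
opening: 0.001
```

Call:
jog_arm(
  xyz=[
    [0,0,0],
    [0,0,0],
    [0,0,0],
    [0,0,0],
    [0,0,0],
    [0,0,0],
    [0,0,0],
    [0,0,0],
    [0,0,0],
  ],
  rot=[
    [0,0,0.05],
    [0,0,0.15],
    [0,0,0.25],
    [0,0,0.35],
    [0,0,0.45],
    [0,0,0.54],
    [0,0,0.59],
    [0,0,0.6],
    [0,0,0.6],
  ],
  gripper=[1,1,1,1,1,1,1,1,1],
)

```text
t: 9.3
eef_pos: [0.4924, -0.1536, 0.2228]
tcp_rot: [1.765, -2.598, -0.002]
force: [0.4, -0.4, -0.6]
opening: 0.0
```

```bash
python3 - <<'E'
from h import *
import cv2
s=status.observe();print(s["t"],s["eef_pos"],s["tcp_rot"],s["force"],s["opening"]*85, s["joints"])
for n in("wrist","top","side"): cv2.imwrite(f"pics/{n}6.png",capture(n)[:,:,::-1])
E
```

```text
9.3 [ 0.49238828 -0.15364984  0.22282116] [ 1.76469330e+00 -2.59799661e+00 -2.41683965e-03] [ 0.36437    -0.43911256 -0.62679063] 0.02343551662796664 [-4.45635019e-01  2.70647486e-01 -2.92838495e-01  1.00911056e+00
 -3.08110925e-05 -1.63896440e+00]
```

View pics/wrist6.png

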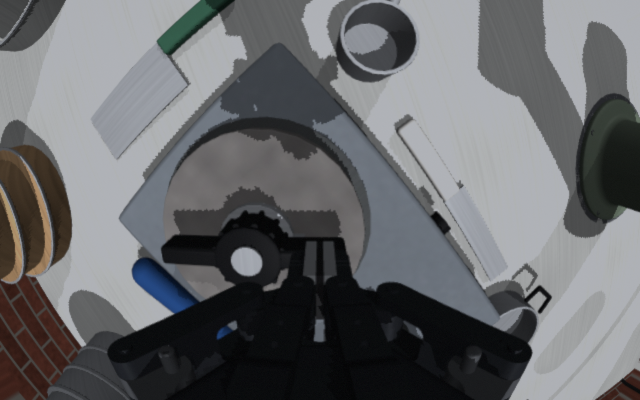

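View pics/side6.png

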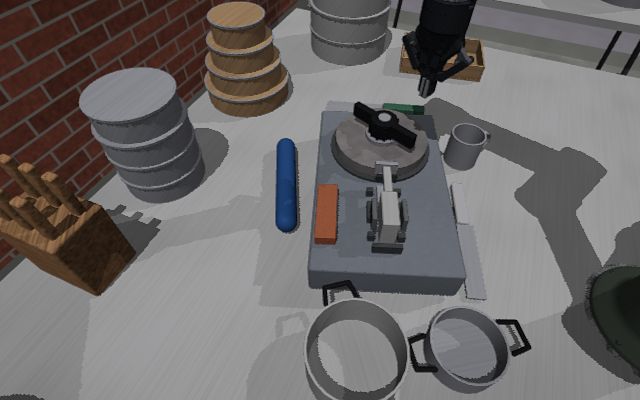

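View pics/top6.png

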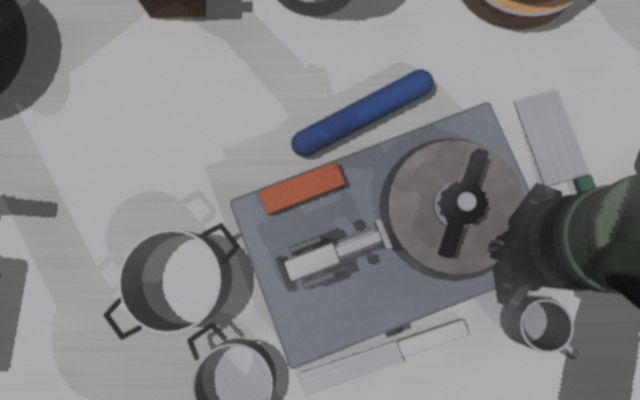

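```bash
python3 - <<'E'
from h import *
s=status.observe()
print(proj("top",s["eef_pos"]),proj("side",s["eef_pos"]))
cap=np.array([.556,-.145]);yaw=.345
u=lambda a:np.array([np.cos(np.pi/2+yaw+a),np.sin(np.pi/2+yaw+a)])
n=lambda a:u(a+np.pi/2)
for k in (1,-1):
  print(proj("top",np.append(cap+k*.075*u(.85),.16)),proj("side",np.append(cap+k*.075*u(.85),.16)))
for off,as_ in((31,[.85]),(19,[.85])): print((1e3*(cap+.055*u(.85)+off/1e3*n(.85)-s["eef_pos"][:2])).round(1))
E
python3 - <<'E'
import cv2
a=cv2.imread('pics/side6.png')[85:195,320:450]
cv2.imwrite('pics/s6z.png',cv2.resize(a,None,fx=5,fy=5,interpolation=cv2.INTER_CUBIC))
E
```

```text
(np.float64(495.542105333124), np.float64(248.80068586399736)) (np.float64(424.00992599021447), np.float64(95.54233517571198))
(np.float64(449.5752003363236), np.float64(255.92916051410833)) (np.float64(415.55348280374653), np.float64(135.4612859227849))
(np.float64(485.55322662679515), np.float64(148.58367251394938)) (np.float64(355.8642951576267), np.float64(101.31135186593689))
[0.8 0.1]
[ 5.2 11.3]
```

View pics/s6z.png

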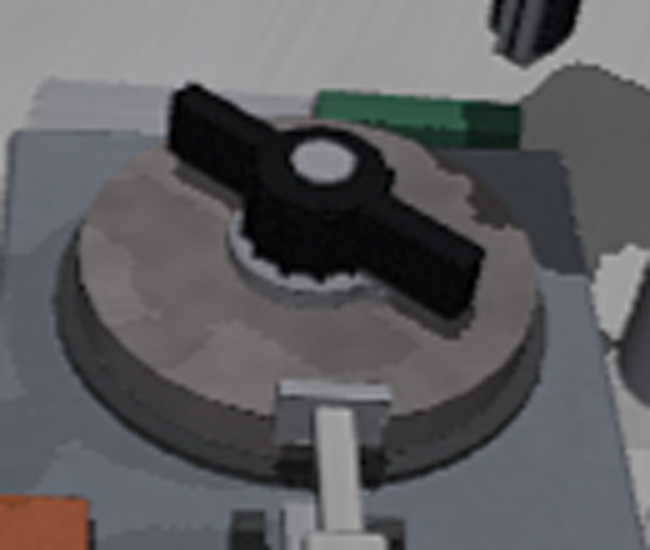

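Call:
jog_arm(
  xyz=[
    [1,0,-4],
    [1,0,-16],
    [1,0,-32],
    [1,0,-48],
    [1,0,-62],
    [1,0,-74],
    [1,0,-82],
    [1,0,-86],
    [1,0,-88],
    [1,0,-88],
  ],
  rot=[
    [0,0,0],
    [0,0,0],
    [0,0,0],
    [0,0,0],
    [0,0,0],
    [0,0,0],
    [0,0,0],
    [0,0,0],
    [0,0,0],
    [0,0,0],
  ],
  gripper=[1,1,1,1,1,1,1,1,1,1],
)

```text
t: 10.28
eef_pos: [0.494, -0.1539, 0.1357]
tcp_rot: [1.766, -2.598, -0.0]
force: [-0.7, 0.8, -0.2]
opening: 0.003
```

```bash
python3 - <<'E'
from h import *
import cv2
s=status.observe();print(s["t"],s["eef_pos"],s["tcp_rot"],s["force"])
a=capture("side")[60:210,310:490,::-1]
cv2.imwrite("pics/s7.png",cv2.resize(a,None,fx=4,fy=4,interpolation=cv2.INTER_CUBIC))
cap=np.array([.556,-.145]);yaw=.345
u=lambda a:np.array([np.cos(np.pi/2+yaw+a),np.sin(np.pi/2+yaw+a)])
P=lambda a,o:cap+.055*u(a)+o/1e3*u(a+np.pi/2)
# commanded start = P(.85,31) assumed
for a,o in [(.85,27),(.85,23),(.85,19)]+[(x,19) for x in np.arange(.8,-1.2,-.05)]:
    print(round(a-.85,2),(1e3*(P(a,o)-P(.85,31))).round(1))
E
```

```text
10.2833 [ 0.49395025 -0.15390238  0.13569457] [ 1.76611484e+00 -2.59807885e+00 -2.03030743e-04] [-0.71068275  0.84198501 -0.18567134]
0.0 [1.5 3.7]
0.0 [2.9 7.4]
0.0 [ 4.4 11.2]
-0.05 [ 4.6 14.1]
-0.1 [ 4.9 17. ]
-0.15 [ 5.4 19.8]
-0.2 [ 6.1 22.7]
-0.25 [ 6.8 25.5]
-0.3 [ 7.7 28.2]
-0.35 [ 8.8 30.9]
-0.4 [10.  33.6]
-0.45 [11.3 36.2]
-0.5 [12.7 38.7]
-0.55 [14.3 41.2]
-0.6 [16.  43.5]
-0.65 [17.8 45.8]
-0.7 [19.7 48. ]
-0.75 [21.7 50.1]
-0.8 [23.8 52.1]
-0.85 [26.1 54. ]
-0.9 [28.4 55.8]
-0.95 [30.8 57.4]
-1.0 [33.2 58.9]
-1.05 [35.8 60.3]
-1.1 [38.4 61.6]
-1.15 [41.1 62.7]
-1.2 [43.8 63.7]
-1.25 [46.6 64.6]
-1.3 [49.4 65.3]
-1.35 [52.3 65.9]
-1.4 [55.1 66.4]
-1.45 [58.  66.7]
-1.5 [60.9 66.8]
-1.55 [63.8 66.8]
-1.6 [66.7 66.7]
-1.65 [69.6 66.4]
-1.7 [72.5 66. ]
-1.75 [75.4 65.4]
-1.8 [78.2 64.7]
-1.85 [81.  63.8]
-1.9 [83.7 62.9]
-1.95 [86.4 61.7]
-2.0 [89.  60.5]
```

View pics/s7.png

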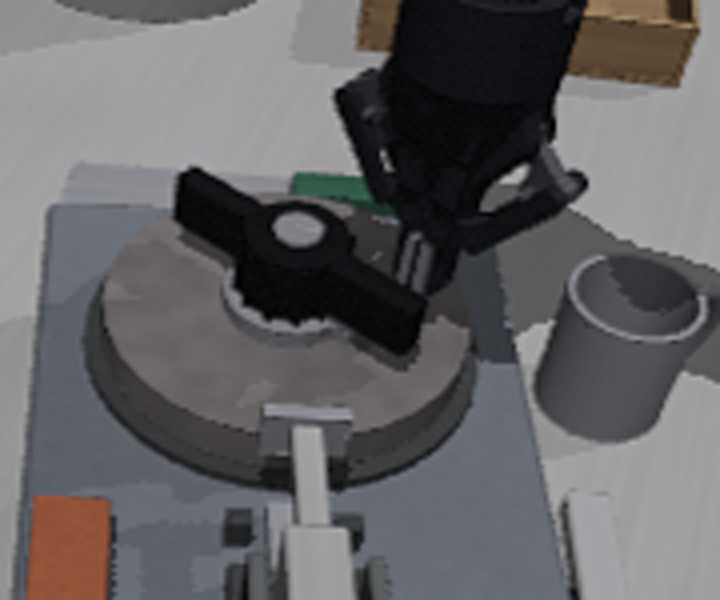

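Call:
jog_arm(
  xyz=[
    [1,2,0],
    [2.2,5.6,0],
    [3.4,8.5,0],
    [4.4,11.2,0],
    [4.6,14.1,0],
    [4.9,17,0],
    [5.4,19.8,0],
    [6.1,22.7,0],
    [6.8,25.5,0],
    [7.7,28.2,0],
    [8.8,30.9,0],
    [10,33.6,0],
    [11.3,36.2,0],
    [12.7,38.7,0],
    [14.3,41.2,0],
    [16,43.5,0],
    [17.8,45.8,0],
    [19.7,48,0],
    [19.7,48,0],
  ],
  rot=[
    [0,0,0],
    [0,0,0],
    [0,0,0],
    [0,0,0],
    [0,0,-0.05],
    [0,0,-0.1],
    [0,0,-0.15],
    [0,0,-0.2],
    [0,0,-0.25],
    [0,0,-0.3],
    [0,0,-0.35],
    [0,0,-0.4],
    [0,0,-0.45],
    [0,0,-0.5],
    [0,0,-0.55],
    [0,0,-0.6],
    [0,0,-0.65],
    [0,0,-0.7],
    [0,0,-0.7],
  ],
  gripper=[1,1,1,1,1,1,1,1,1,1,1,1,1,1,1,1,1,1,1],
)

```text
t: 11.92
eef_pos: [0.5123, -0.1052, 0.1357]
tcp_rot: [0.767, -3.044, -0.001]
force: [-3.3, -0.7, 2.5]
opening: -0.003
```

```bash
python3 - <<'E'
from h import *
import cv2
s=status.observe();print(s["t"],s["eef_pos"],s["tcp_rot"],s["force"],s["moment"])
a=capture("side")[60:210,310:490,::-1]
cv2.imwrite("pics/s8.png",cv2.resize(a,None,fx=4,fy=4,interpolation=cv2.INTER_CUBIC))
E
```

```text
11.9167 [ 0.51232578 -0.10524272  0.13570115] [ 7.67481157e-01 -3.04362178e+00 -9.02796134e-04] [-3.27341079 -0.7131832   2.50859242] [0.01691457 0.84513923 0.05085696]
```

View pics/s8.png

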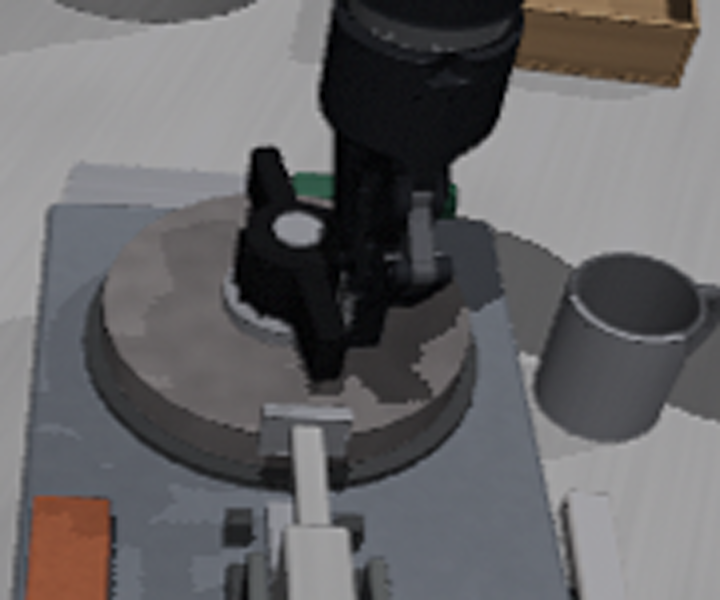

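Call:
jog_arm(
  xyz=[
    [2,2.1,0],
    [4.1,4.1,0],
    [6.4,6,0],
    [8.7,7.8,0],
    [11.1,9.4,0],
    [13.5,10.9,0],
    [16.1,12.3,0],
    [18.7,13.6,0],
    [21.4,14.7,0],
    [24.1,15.7,0],
    [26.9,16.6,0],
    [29.7,17.3,0],
    [32.6,17.9,0],
    [32.6,17.9,0],
  ],
  rot=[
    [0,0,-0.05],
    [0,0,-0.1],
    [0,0,-0.15],
    [0,0,-0.2],
    [0,0,-0.25],
    [0,0,-0.3],
    [0,0,-0.35],
    [0,0,-0.4],
    [0,0,-0.45],
    [0,0,-0.5],
    [0,0,-0.55],
    [0,0,-0.6],
    [0,0,-0.65],
    [0,0,-0.65],
  ],
  gripper=[1,1,1,1,1,1,1,1,1,1,1,1,1,1],
)

```text
t: 13.13
eef_pos: [0.5456, -0.0867, 0.1355]
tcp_rot: [-0.243, -3.131, -0.003]
force: [-2.9, 2.3, 0.8]
opening: -0.001
```

```bash
python3 - <<'E'
from h import *
import cv2
s=status.observe();print(s["t"],s["eef_pos"],s["tcp_rot"],s["force"],s["moment"])
for n in("side","wrist"): cv2.imwrite(f"pics/{n}9.png",capture(n)[:,:,::-1])
a=cv2.imread("pics/side9.png")[60:210,310:490]
cv2.imwrite("pics/s9.png",cv2.resize(a,None,fx=4,fy=4,interpolation=cv2.INTER_CUBIC))
E
```

```text
13.1333 [ 0.54562976 -0.08668559  0.13550213] [-0.24273697 -3.1306454  -0.00336583] [-2.86031538  2.32689471  0.77347019] [ 0.59796846  0.54385197 -0.02210392]
```

View pics/s9.png

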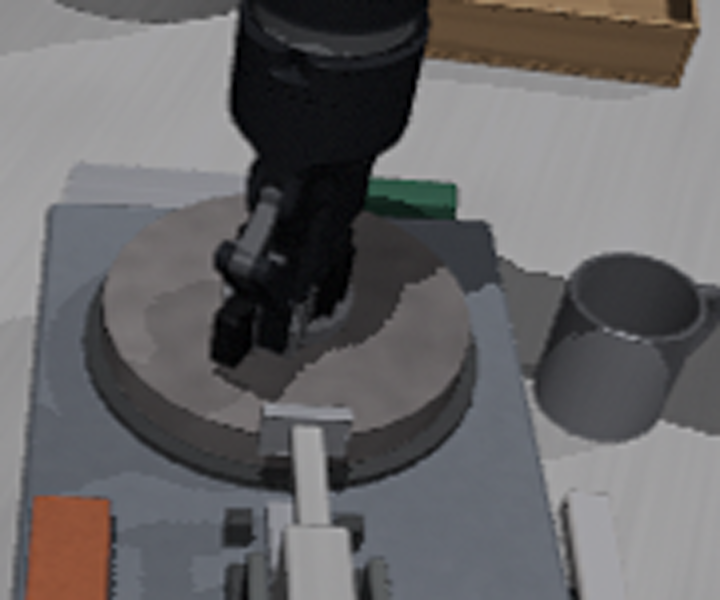

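View pics/wrist9.png

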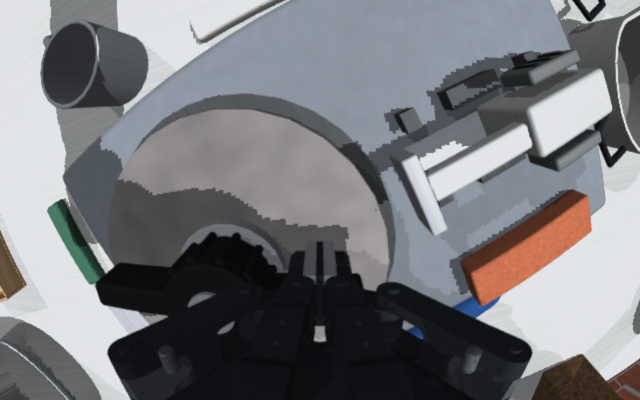

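Call:
jog_arm(
  xyz=[
    [2.8,0.5,0],
    [5.7,0.8,0],
    [8.6,0.9,0],
    [11.5,0.9,0],
    [14.4,0.8,0],
    [14.4,0.8,0],
  ],
  rot=[
    [0,0,-0.05],
    [0,0,-0.1],
    [0,0,-0.15],
    [0,0,-0.2],
    [0,0,-0.25],
    [0,0,-0.25],
  ],
  gripper=[1,1,1,1,1,1],
)

```text
t: 13.73
eef_pos: [0.5585, -0.0858, 0.1352]
tcp_rot: [-0.631, -3.073, -0.003]
force: [-6.6, 3.6, 4.4]
opening: 0.002
```

Call:
jog_arm(
  xyz=[
    [2.9,-0.3,0],
    [5.8,-0.7,0],
    [5.8,-0.7,0],
  ],
  rot=[
    [0,0,-0.05],
    [0,0,-0.1],
    [0,0,-0.1],
  ],
  gripper=[1,1,1],
)

```text
t: 13.98
eef_pos: [0.5663, -0.0874, 0.1356]
tcp_rot: [-0.785, -3.041, -0.001]
force: [0.3, 1.6, -0.5]
opening: -0.001
```

```bash
python3 - <<'E'
from h import *
import cv2
s=status.observe();print(s["t"],s["eef_pos"],s["tcp_rot"],s["force"],s["moment"])
for n in("side","wrist"): cv2.imwrite(f"pics/{n}10.png",capture(n)[:,:,::-1])
E
```

```text
13.9833 [ 0.56626669 -0.08744227  0.13555577] [-7.85287145e-01 -3.04135358e+00 -1.04067987e-03] [ 0.28188782  1.56492214 -0.53091979] [0.22794239 0.13537663 0.02928415]
```

View pics/wrist10.png

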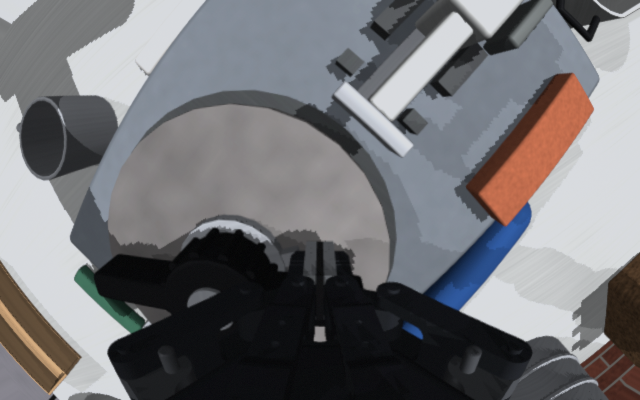

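Call:
jog_arm(
  xyz=[
    [-3,1.5,0],
    [-7,4,0],
    [-10.5,6,0],
    [-10.5,6,4],
    [-10.5,6,16],
    [-10.5,6,34],
    [-10.5,6,54],
    [-10.5,6,74],
    [-12,6,92],
    [-22,4,104],
    [-42,0,110],
    [-66,-4,110],
    [-92,-8,110],
    [-118,-12,110],
    [-142,-16,110],
    [-160,-20,110],
    [-170,-22,110],
    [-170,-22,110],
  ],
  rot=[
    [0,0,0],
    [0,0,0],
    [0,0,0],
    [0,0,0],
    [0,0,0],
    [0,0,0],
    [0,0,0],
    [0,0,0],
    [0,0,0],
    [0,0,0],
    [0,0,0],
    [0,0,0],
    [0,0,0],
    [0,0,0],
    [0,0,0],
    [0,0,0],
    [0,0,0],
    [0,0,0],
  ],
  gripper=[1,1,1,1,1,1,1,1,1,1,1,1,1,1,1,1,1,1],
)

```text
t: 15.58
eef_pos: [0.395, -0.11, 0.2463]
tcp_rot: [0.788, 3.041, -0.0]
force: [-0.2, -0.1, -0.8]
opening: -0.001
```

```bash
python3 - <<'E'
from h import *
import cv2
s=status.observe();print(s["t"],s["eef_pos"],s["force"])
for n in("side","top"): cv2.imwrite(f"pics/{n}11.png",capture(n)[:,:,::-1])
a=cv2.imread("pics/top11.png")[90:370,220:570]
a=cv2.convertScaleAbs(a,alpha=1.6)
cv2.imwrite('pics/top11z.png',cv2.resize(a,None,fx=2.1,fy=2.1,interpolation=cv2.INTER_CUBIC))
cap=np.array([.556,-.145]);yaw=.345
u=lambda a:np.array([np.cos(np.pi/2+yaw+a),np.sin(np.pi/2+yaw+a)])
for a in (-.6,-1.12):
 for n in ("top","side"):
  print(a,n,[tuple(np.round(proj(n,np.append(cap+k*.075*u(a),.16)),1)) for k in (1,-1)])
E
```

```text
15.5833 [ 0.39504479 -0.11001095  0.24627602] [-0.22196176 -0.05767822 -0.76310436]
-0.6 top [(np.float64(411.2), np.float64(188.4)), (np.float64(525.1), np.float64(214.8))]
-0.6 side [(np.float64(363.3), np.float64(137.5)), (np.float64(403.3), np.float64(99.8))]
-1.12 top [(np.float64(424.5), np.float64(162.9)), (np.float64(512.3), np.float64(241.1))]
-1.12 side [(np.float64(350.0), np.float64(126.8)), (np.float64(416.9), np.float64(108.9))]
```

View pics/side11.png

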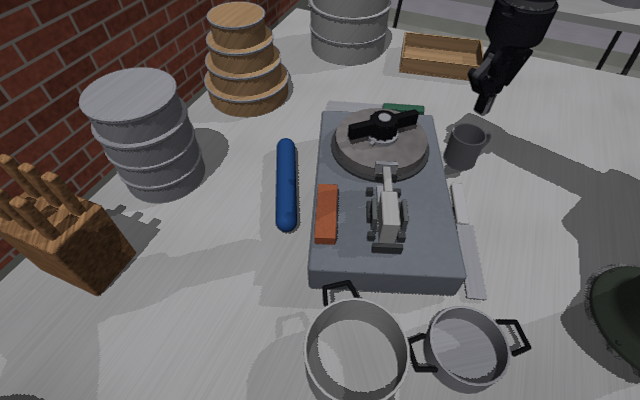

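View pics/top11z.png

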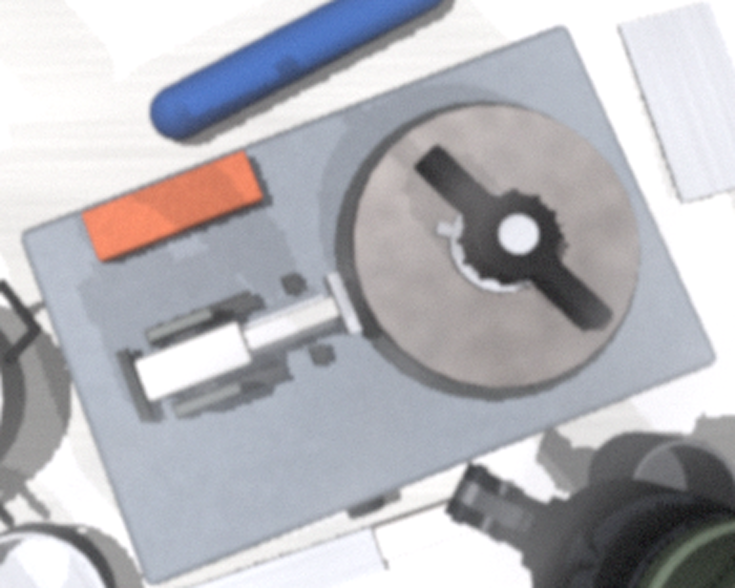

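```bash
python3 - <<'E'
from h import *
from rig import order
S=2.1;Z=lambda u,v:(220+(u+.5)/S-.5,90+(v+.5)/S-.5)
a=ray("top",*Z(432,160),.16);b=ray("top",*Z(600,318),.16)
d=a-b;print("wing a",np.arctan2(d[1],d[0])-np.pi/2-.345)
print(status.observe()["joint_velocities"])
print(order.hand_in())
E
```

```text
wing a -1.147126274027858
[ 0.00949553  0.02185711  0.01624463 -0.00421615 -0.00162858 -0.00051071]
the job is handed in; nothing more can be done
None
```

I handed the job in after about 16 s of robot time. The blade rest is out and latched, and the cap is tight with one ratchet click.

- **Blade rest:** I pinched both buttons and slid the rest out to its end stop. The tool moved 60 mm and pressed on the stop with about 10 N. After I let go, the side and wrist pictures showed both buttons out. The final top picture shows the rest still at the outer end.
- **Winged cap:** I pushed the wing clockwise with the shut fingers. Turning the nut took about 4 N, and past the stop the force rose to about 7.5 N. It then fell to about 1.6 N when the ratchet clicked.
- **Wing angle:** In the last top picture the wing is at -1.15 rad from the sharpener's +y. With the nut on its stop, one click should give -1.12 rad, so the two agree to about 0.03 rad.
- **Stone bar and arm:** The bar looks to be in the same place as in the first picture. The arm was clear of everything, and the force reading was under 1 N.

No check failed or disagreed. The joint values can't be read directly, so the latch and the click count come from the pictures and the forces. I judged the buttons and the bar by eye.

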